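# Drag a heat spreader out of its clamping fixture and lay it in the tray

## Task

Unload the finished aluminium plate from the clamping fixture on the mat. Slide the fixture's jaw fully open by its upright grip, then press down lightly on top of the plate (about 10 N, never over 30 N) and drag it by friction along the slick bed, out of the guides towards the front stop until it has nearly or just reached it; keep it flat on the bed. Then pick the plate up by its long sides and lay it flat in the shallow tray without dropping it. Leave the jaw open and do not disturb the tape roll, the solder spool or the small ridged heat plate.

Things in the scene. Friction and masses are not known exactly. Their poses are not given: they have to be found in the camera images.
- fixture: Clamping fixture, fixed; its levelling feet hold it 2 to 12 mm above the mat. Origin: base plate's underside below the bed's centre line. Own x runs along the bed away from the front stop (about away from the robot), own y left to the jaw; turned up to 0.3 rad. Fixture frame, mm: base plate x -88 to 70, y -32 to 32, z 0 to 8; white slick bed (friction about 0.2) with its top at z 30. Jaw way y 31 to 128, its end bracket up to z 33
- bed (a point): Point on the bed's top between the guides, fixture (28, 0, 30) mm. Guides and back wall rise to z 45, 5 above the plate's top, and enclose it: right guide y -30 to -23, left guide y 23 to 30 (window x 8 to 42 for the jaw), both x -7 to 70; back wall x 64 to 70. The plate cannot be gripped here, only pressed from above with shut fingers
- front_stop (a point): Inner face of the front stop at bed height, fixture (-82, 0, 30) mm; stop 6 high, 6 thick, 20 wide. From x -82 to -7 the bed is a bare tongue only 20 wide (y -10 to 10): the plate overhangs it 11.5 on each side, 22 above the base plate, and can be pinched there. A plate against the stop has its centre at fixture x = -47
- plate_centre (a point): Centre (half-way up) of the loose plate: aluminium heat spreader 70 x 43 x 10 mm, about 85 g, flat top 5 mm above this point, a small countersunk hole near each corner. x along the 70 mm (along the bed), y across, z up. It starts on the bed, 1.5 mm play to each guide, centre at fixture x = 24 to 28, z = 35 mm, the jaw's toe 2 to 5 mm in front of it
- plate: The same plate as plate_centre; origin at the centre of its underside, same axes
- jaw (a joint): Slide of the jaw, m: 0 shut (toe in front of the plate), 0.028 fully open, away from the bed along the fixture's +y. It starts within 3 mm of shut, has no spring, stays where it is left and takes about 3 N to move
- jaw_grip (a point): Centre of the jaw's upright dark grip: a fin 12 mm thick (fixture y: pinch and move along it), 30 long (x), from z 34 (jaw slab's top) to 64; this point is at fixture (12, 80 + opening, 52) mm and moves with the jaw. Jaw slab: x -20 to 45, y 31 to 92 (+ opening). Toe, part of the jaw: bar at x -20 to -12, z 31 to 42, its tip at y 6 + opening
- tray: Shallow grey plastic tray, fixed on the bare desk right of the mat: 130 mm along its own x, 150 along its own y, rim 12 high, walls and floor 4. Origin: centre of its underside, at z = -3 mm; inner floor 4 mm above the origin. Turned up to 0.3 rad
- heat_plate: Bystander: small loose ridged heat plate, 27 x 55 x 8 mm, on the bare desk right of the spool; origin at the centre of its underside, long axis its own y
- kapton_roll: Bystander: roll of tape lying flat, 67 mm across, 19 high, near the mat's front left; origin under its centre
- solder_spool: Bystander: spool of solder standing on its flange, 60 mm across, 61 high, right of the tray; origin under its centre

How it is judged:
By the outcome, as a careful person would: the job done as asked, in the order asked, and still so for the second after the job is handed in, with the robot touching nothing.
It also fails if it takes over 64 s, if anything falls off the work surface, if the arm or the gripper's body presses on something with over 40 N, if the wrist force passes 120 N, or if a joint passes its speed limit or range.

## Robot

A 6-joint arm with a two-finger parallel gripper is mounted at the origin on a cart in front of the work surface, level with it; the furniture and walls round the work are solid. World frame = base frame: x ahead of the robot, y to its left, z up, the work surface at z = 0. Lengths are in m, angles in rad, forces in N, time in s.
With the tool pointing down it reaches from about 0.375 to 0.925 m from the base axis. Payload 5.7 kg.
Tool frame: the origin (TCP) lies between the finger pads; the fingertips stand ahead of it and the grasp point (between the pads) lies 11 mm behind it (r.tip_reach is the z of the fingertips in the tool frame, in m); z points along the fingers, y is the line along which they close (so a half turn about z gives the same grasp; the last joint's range is limited). The gripper opens to 85 mm and grips with 20 to 120 N. Pads are 22 mm wide; open, the fingers measure 114 mm over their backs; the gripper's body (76 mm by 85 mm) begins 54 mm behind the grasp point. The pads swing forward as they close: fully open they stand 13 mm farther back than shut.
Start: joints at [1.143, 0.359, 1.51, -0, 1.272, -0.115], TCP at [0.185, 0.571, 0.218] pointing down, gripper open.
Joint ranges: [-2.97, 2.97], [-1.01, 2.36], [0.21, 2.38], [-0.96, 4.11], [0.2, 2.71], [-2.98, 2.98]. Speed limits (rad/s): [2.39, 2.39, 3.14, 3.14, 3.14, 3.14].

## Interface

Orientations are given as a rotation vector (axis times angle).
In Python, from station import monitor, read_camera, calibration, r gives the robot as it stands. The module is installed in compiled form; this text tells all that it offers.
- The arm moves only by the tool jog_arm, never from a script. Its argument "steps" is a list that holds one entry, the list of rows, each a list of 7 numbers: the opening, from 0 (shut) to 1 (fully open), then the shift along the tool's x, y, z in m, then the turn, a rotation vector about the tool's x, y, z in rad. In form: [[[fingers, x, y, z, wx, wy, wz], ...]]. A call has 1 to 12 rows; each row is the pose to reach, as a shift and turn from the pose commanded when the call began, along the tool's axes at that moment; what a row does not reach only later rows make up. A row lasts 1/12 s, in which the tool goes at most 41.7 mm and 7.16 degrees, less where a joint would pass 70% of its speed; a pose out of reach is approached as far as the arm can. A call with a gripper value outside its range is refused whole. The fingers move at their own pace and stop on an object; "newtons" is the grip in N (left out, the last holds). Time passes only in rows, so rows that repeat a pose let the fingers close. It gives the time, the measured TCP pose, the force, the opening and the grip force at its end, in the units of the state.
- monitor.observe(): the state, without advancing time (a new reading comes with each control period).
- read_camera(name): name is "scene" or "top" or "wrist"; returns (picture, depth): 400x640x3 uint8, red, green, blue; 400x640 float32, m along the optical axis (not along the pixel's ray), 0 where there is no reading.
- calibration(name): a dict with "fov_y" (degrees; the focal length in pixels is half the picture's height over the tangent of half this angle, whatever the lens; pixels are square), "cx", "cy" (the principal point, pixels), "extrinsics" (4x4, takes a point from world to camera coordinates). Camera axes: x right, y up, looking along -z (the intrinsics and any distortion apply to the point x, -y, -z); pixel columns grow to the right and rows downward; lengths in m; the calibration is good to about 2 mm. A picture is of the moment at which its call begins: read the wrist's pose just before it. calibration takes no time and is no camera call; for the wrist camera it gives the pose at the moment of the call.
- r.job_done(): hands the job in; it is judged then, once.
The state is a dict: "time_s": time; "qpos": joint angles; "qd": joint speeds; "effort": joint torques, N m; "position": TCP position; "orientation": TCP orientation; "force": force on the tool from outside, world axes, zero at the start; "moment": the same for the moment, N m; "gripper_width": opening from 0.0 (shut) to 1.0 (fully open); "finger_force": force on a finger pad.
Only numpy, scipy, OpenCV 4.12 (cv2) and the standard library are available. Lean on these libraries where they do the work, as an engineer would, in place of code of your own. Each camera call takes 0.05 s, during which the arm holds its last target. There are 200 camera calls.

## Working session

There is one attempt and no reset: what is moved stays moved. The work goes in short steps, Python scripts to look and compute and a tool call to move; the robot and the scene stay as the last step left them, time stands still between calls to the robot, and variables do not carry over. Pictures are saved under pics/ and viewed, at most 10 in all, crops included, and the job is handed in when it is done.

Besides the shell and the picture viewer there is one more tool, called after "Request:" as name(argument=value, ...) on one line, values as JSON. jog_arm: Moves the arm, as the interface text tells. Its arguments: {"type":"object","properties":{"steps":{"type":"array"},"newtons":{"type":"number"}},"required":["steps"]}

```bash
mkdir -p pics; cat > h.py <<'E'
import numpy as np, cv2
from scipy.spatial.transform import Rotation as R
from station import monitor, read_camera, calibration, r
def cam(n):
    c=calibration(n); p,d=read_camera(n); return p,d,c
def save(p,n): cv2.imwrite('pics/'+n,cv2.cvtColor(p,cv2.COLOR_RGB2BGR))
def f(c): return 200/np.tan(np.radians(c['fov_y'])/2)
def ray(c,u,v):
    E=np.array(c['extrinsics']); k=f(c)
    d=np.array([(u-c['cx'])/k,-(v-c['cy'])/k,-1.]); Rm=E[:3,:3]
    return -Rm.T@E[:3,3], Rm.T@d
def onz(c,u,v,z):
    o,d=ray(c,u,v); return o+d*(z-o[2])/d[2]
def cloud(c,dep):
    v,u=np.mgrid[0:400,0:640]; E=np.array(c['extrinsics']);k=f(c)
    P=np.stack([(u-c['cx'])/k*dep,-(v-c['cy'])/k*dep,-dep],-1)
    return (P-E[:3,3])@E[:3,:3]
def st():
    s=monitor.observe(); 
    for k in ('time_s','position','orientation','force','gripper_width','finger_force'): print(k,np.round(s[k],4))
    return s
E
python3 - <<'E'
from h import *
for n in('top','scene'):
    p,d,c=cam(n); save(p,n+'1.png'); print(n,{k:(np.round(v,3).tolist()) if not isinstance(v,str) else v for k,v in c.items()}, d[200,320])
st(); print(r.tip_reach)
E
```

```text
top {'fov_y': 50.791, 'cx': 317.058, 'cy': 196.0, 'extrinsics': [[0.022, -1.0, 0.007, -0.093], [0.997, 0.023, 0.074, -0.463], [-0.074, 0.005, 0.997, -1.457], [0.0, 0.0, 0.0, 1.0]]} 1.4947485
scene {'fov_y': 54.592, 'cx': 323.003, 'cy': 201.371, 'extrinsics': [[0.653, -0.758, 0.011, -0.349], [0.429, 0.381, 0.819, -0.22], [-0.624, -0.53, 0.574, -0.976], [0.0, 0.0, 0.0, 1.0]]} 1.3047845
time_s 0.1
position [0.1844 0.5703 0.2169]
orientation [-4.8930e-01 -3.1028e+00  2.7000e-03]
force [ 0.4645  0.2099 -0.0088]
gripper_width 0.999
finger_force 0.0
0.008
```

View pics/top1.png

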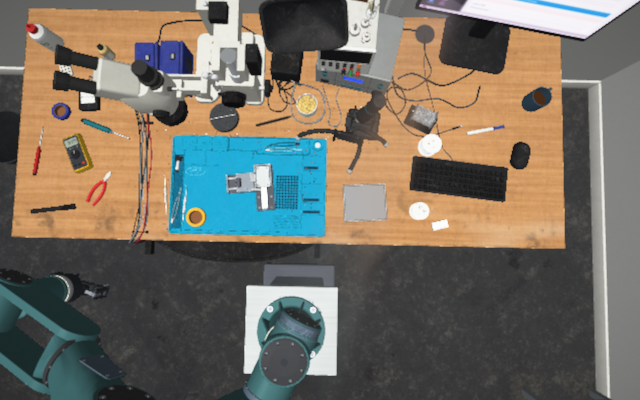

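View pics/scene1.png

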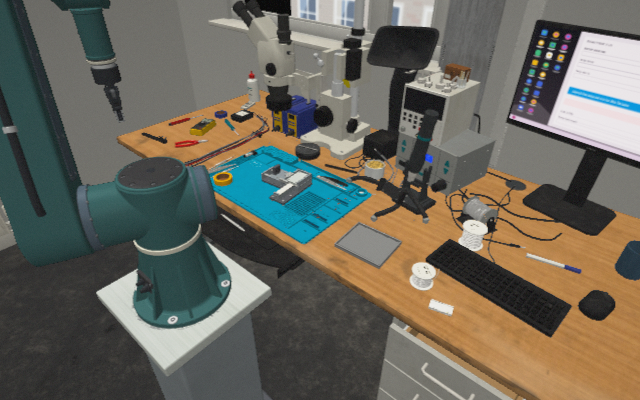

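The top view shows the fixture at about (255,187), the tray at (365,203), the spool at (420,211), the heat plate at (440,225) and the tape at (195,217).

```bash
python3 - <<'E'
from h import *
p,d,c=cam('top'); 
for n,u,v,z in(('bedfront',266,208,.035),('bedback',263,166,.05),('jaw',240,183,.04),('spool',420,211,.06),('heat',440,225,.005)): print(n,onz(c,u,v,z).round(3), d[v,u])
# tray
hsv=cv2.cvtColor(p,cv2.COLOR_RGB2HSV)
m=((hsv[...,1]<60)).astype(np.uint8); m[:, :335]=0;m[:,395:]=0;m[:178]=0;m[225:]=0
cs,_=cv2.findContours(m,0,1); k=max(cs,key=cv2.contourArea); b=cv2.boxPoints(cv2.minAreaRect(k)); print(b)
w=np.array([onz(c,*q,.009)for q in b]); print(w.round(3),w.mean(0).round(3),[np.linalg.norm(w[i]-w[i-1]).round(3) for i in range(4)])
save(cv2.resize(p[150:225,210:310],(800,600),interpolation=cv2.INTER_CUBIC),'crop1.png')
print(calibration('wrist'))
E
```

```text
bedfront [0.418 0.092 0.035] 1.4440899
bedback [0.561 0.105 0.05 ] 1.4537864
jaw [0.502 0.184 0.04 ] 1.4239409
spool [ 0.418 -0.433  0.06 ] 1.4553084
heat [ 0.373 -0.518  0.005] 1.479847
[[342.29898 184.57732]
 [385.0289  182.63506]
 [386.7134  219.69484]
 [343.9835  221.6371 ]]
[[ 0.508 -0.171  0.009]
 [ 0.518 -0.322  0.009]
 [ 0.387 -0.329  0.009]
 [ 0.377 -0.179  0.009]] [ 0.448 -0.25   0.009] [np.float64(0.131), np.float64(0.151), np.float64(0.131), np.float64(0.15)]
{'fov_y': 68.7483390627336, 'cx': 315.91877386424386, 'cy': 200.2432995071966, 'extrinsics': array([[ 0.3073697 ,  0.95158885, -0.00158867, -0.59951046],
       [-0.90579163,  0.29206437, -0.30698522,  0.03977839],
       [-0.29165972,  0.09579695,  0.95171296, -0.37928278],
       [ 0.        ,  0.        ,  0.        ,  1.        ]])}
```

View pics/crop1.png

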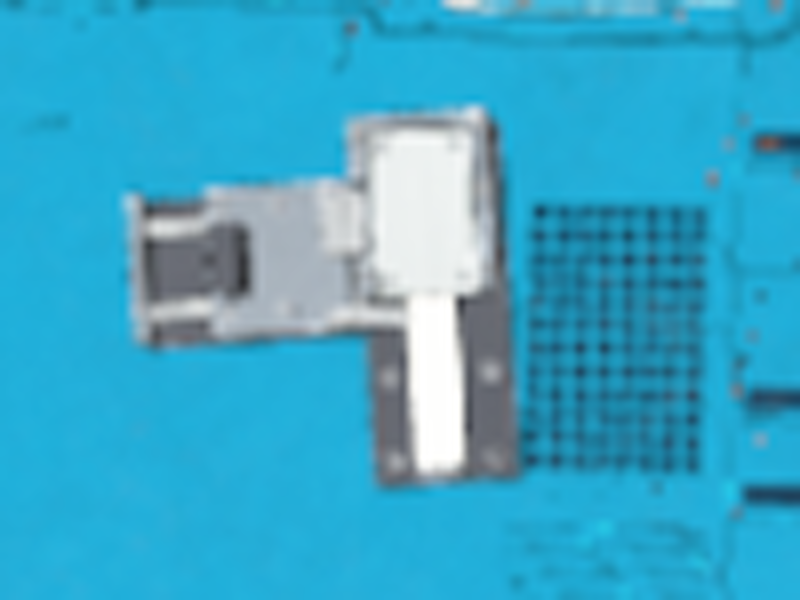

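The crop shows the fixture with small yaw. The bed tongue runs from (435,300) to (437,470), the plate is at (430,210) and the dark fin at about (235,262). Next I move the wrist camera over it.

```bash
cat >> h.py <<'E'
def to(x,y,z,yaw):
    """shift/turn in tool axes to bring TCP to x,y,z pointing down, tool y at fixture-type y of given yaw"""
    s=monitor.observe(); T=R.from_rotvec(s['orientation']); 
    G=R.from_matrix(np.array([[-np.cos(yaw),-np.sin(yaw),0],[-np.sin(yaw),np.cos(yaw),0],[0,0,-1.]]).astype(float))
    print('shift mm',(1000*T.inv().apply(np.array([x,y,z])-s['position'])).round(1),'turn',(T.inv()*G).as_rotvec().round(4))
E
python3 -c "
from h import *
to(.49,.13,.2,.07)"
```

```text
shift mm [-426.3 -325.    17.4] turn [-0.0013 -0.0004 -0.3828]
```

Request:
jog_arm(steps=[[[1, -0.426, -0.325, 0.017, 0, 0, -0.383], [1, -0.426, -0.325, 0.017, 0, 0, -0.383], [1, -0.426, -0.325, 0.017, 0, 0, -0.383], [1, -0.426, -0.325, 0.017, 0, 0, -0.383], [1, -0.426, -0.325, 0.017, 0, 0, -0.383], [1, -0.426, -0.325, 0.017, 0, 0, -0.383], [1, -0.426, -0.325, 0.017, 0, 0, -0.383], [1, -0.426, -0.325, 0.017, 0, 0, -0.383], [1, -0.426, -0.325, 0.017, 0, 0, -0.383], [1, -0.426, -0.325, 0.017, 0, 0, -0.383], [1, -0.426, -0.325, 0.017, 0, 0, -0.383], [1, -0.426, -0.325, 0.017, 0, 0, -0.383]]])

```text
time_s: 1.15
position: [0.4668, 0.1629, 0.2019]
orientation: [0.11, -3.14, -0.0]
force: [1.0, 0.7, -0.9]
gripper_width: 0.998
finger_force: 0.0
```

Good enough for a look (a repeat finishes the move).

Request:
jog_arm(steps=[[[1, -0.024, -0.033, 0.002, 0, 0, 0], [1, -0.024, -0.033, 0.002, 0, 0, 0], [1, -0.024, -0.033, 0.002, 0, 0, 0]]])

```text
time_s: 1.4
position: [0.4936, 0.1317, 0.1997]
orientation: [0.104, -3.14, 0.0]
force: [-0.4, 0.7, -0.5]
gripper_width: 0.999
finger_force: 0.0
```

```bash
python3 - <<'E'
from h import *
s=st(); p,d,c=cam('wrist'); save(p,'w1.png'); np.savez('w1.npz',p=p,d=d,E=c['extrinsics'])
E
```

```text
time_s 1.4
position [0.4936 0.1317 0.1997]
orientation [ 1.0370e-01 -3.1396e+00  2.0000e-04]
force [-0.3831  0.6606 -0.5131]
gripper_width 0.9989
finger_force 0.0
```

View pics/w1.png

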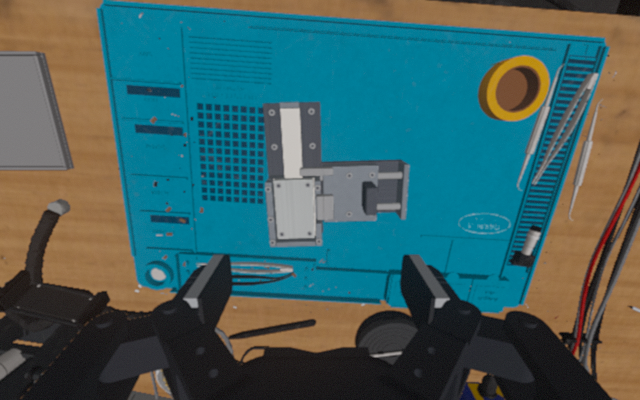

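The wrist view shows the tongue at about (291,140), the plate at (295,210), the slab at (345,190), the fin at (372,198), and the base's front corners at (264,103) and (321,103).

```bash
python3 - <<'E'
from h import *
z=np.load('w1.npz'); c=calibration('wrist'); c['extrinsics']=z['E']; P=cloud(c,z['d']); p=z['p']
md=lambda u,v,w=2:np.median(P[v-w:v+w+1,u-w:u+w+1].reshape(-1,3),0).round(4)
for n,u,v in(('bed',291,140),('plate',295,205),('slab',345,190),('fin',372,198),('base',312,130),('mat',230,240)): print(n,md(u,v),p[v,u])
save(cv2.resize(p[95:255,250:420],None,fx=3.7,fy=3.7,interpolation=cv2.INTER_CUBIC),'crop2.png')
E
```

```text
bed [0.4518 0.1024 0.0357] [199 195 191]
plate [0.5215 0.1106 0.0457] [170 172 172]
slab [0.5025 0.1652 0.0398] [123 128 134]
fin [0.5006 0.19   0.0698] [78 80 88]
base [0.4414 0.1241 0.0136] [79 80 89]
mat [ 0.5932  0.0234 -0.0014] [  0 124 150]
```

View pics/crop2.png

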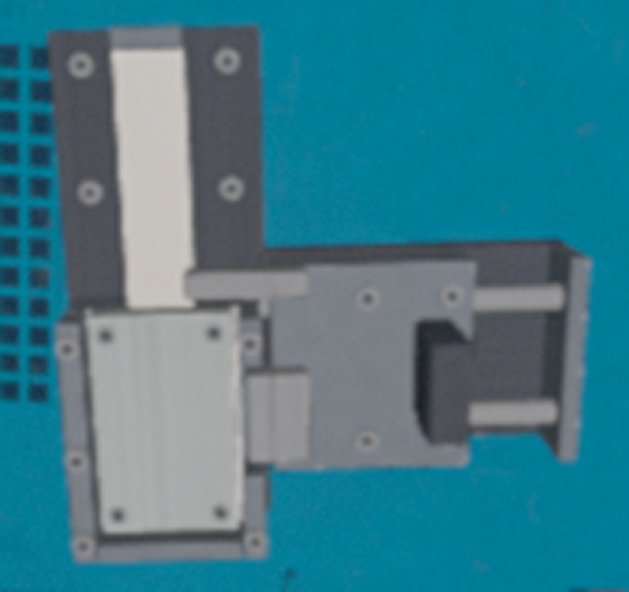

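```bash
python3 - <<'E'
from h import *
z=np.load('w1.npz'); c=calibration('wrist'); c['extrinsics']=z['E']
W=lambda u,v,h:onz(c,250+(u+.5)/3.7-.5,95+(v+.5)/3.7-.5,h)
# fixture-frame fit (2D rigid) on known features
S=[((50,30),(-88,-32),.014),((259,27),(-88,32),.014),((112,50),(-82,-10),.036),((185,47),(-82,10),.036),((75,560),(70,-30),.051),((268,556),(70,30),.051)]
w=np.array([W(*a,h)[:2] for a,_,h in S]); q=np.array([b for _,b,_ in S])/1000
qc,wc=q.mean(0),w.mean(0); A=(q-qc).T@(w-wc); yaw=np.arctan2(A[0,1]-A[1,0],A[0,0]+A[1,1]); Rm=np.array([[np.cos(yaw),-np.sin(yaw)],[np.sin(yaw),np.cos(yaw)]])
t=wc-Rm@qc; print('yaw',yaw,'t',t.round(4),'res mm',((q@Rm.T+t-w)*1000).round(1).tolist())
inv=lambda X:((X[:2]-t)@Rm*1000).round(1)
for n,L,h in(('plate',[(85,315),(238,308),(103,532),(240,530)],.046),('holes',[(106,335),(213,333),(118,515),(220,512)],.046),('fin',[(430,340),(468,338),(430,443),(468,443)],.070),('toe',[(186,282)],.048)):
    print(n,[inv(W(*a,h)).tolist() for a in L])
np.savez('fix.npz',yaw=yaw,t=t)
for n,a in(('grip',(12,81)),('plate',(26,0)),('stop',(-47,0))): print(n,(Rm@np.array(a)/1000+t).round(4))
E
```

```text
yaw 0.09301971130458724 t [0.5002 0.1076] res mm [[-0.2, -0.8], [-1.1, 0.6], [-0.4, 0.4], [-0.1, -0.1], [1.0, -0.0], [0.8, -0.0]]
plate [[-7.8, -21.9], [-8.7, 23.0], [62.0, -21.3], [62.5, 21.6]]
holes [[-1.6, -16.2], [-1.4, 15.4], [56.4, -16.3], [56.2, 15.5]]
fin [[-4.2, 75.4], [-4.5, 85.7], [25.8, 76.1], [26.1, 86.8]]
toe [[-17.3, 8.2]]
grip [0.5046 0.1894]
plate [0.526 0.11 ]
stop [0.4534 0.1032]
```

```bash
python3 -c "
from h import *
to(.5046,.1894,.054,.093)"
```

```text
shift mm [-16.2  55.4 145.6] turn [ 0.0003 -0.0013 -0.0251]
```

Request:
jog_arm(steps=[[[0.4, -0.016, 0.055, 0.03, 0, 0, -0.025], [0.4, -0.016, 0.055, 0.06, 0, 0, -0.025], [0.4, -0.016, 0.055, 0.09, 0, 0, -0.025], [0.4, -0.016, 0.055, 0.1, 0, 0, -0.025], [0.4, -0.016, 0.055, 0.115, 0, 0, -0.025], [0.4, -0.016, 0.055, 0.13, 0, 0, -0.025], [0.4, -0.016, 0.055, 0.14, 0, 0, -0.025], [0.4, -0.016, 0.055, 0.145, 0, 0, -0.025], [0.4, -0.016, 0.055, 0.145, 0, 0, -0.025]]])

```text
time_s: 2.2
position: [0.5036, 0.1896, 0.0546]
orientation: [0.15, -3.136, 0.001]
force: [0.2, 0.0, 0.4]
gripper_width: 0.399
finger_force: 0.0
```

```bash
python3 - <<'E'
from h import *
st(); to(.5046,.1894,.054,.093); p,d,c=cam('wrist'); save(cv2.resize(p[80:400,100:540],(800,582)),'w2.png')
E
```

```text
time_s 2.2
position [0.5036 0.1896 0.0546]
orientation [ 1.5020e-01 -3.1363e+00  6.0000e-04]
force [0.2042 0.016  0.4097]
gripper_width 0.3991
finger_force 0.0
shift mm [-1.  -0.3  0.6] turn [-0.0003 -0.0018  0.0027]
```

View pics/w2.png

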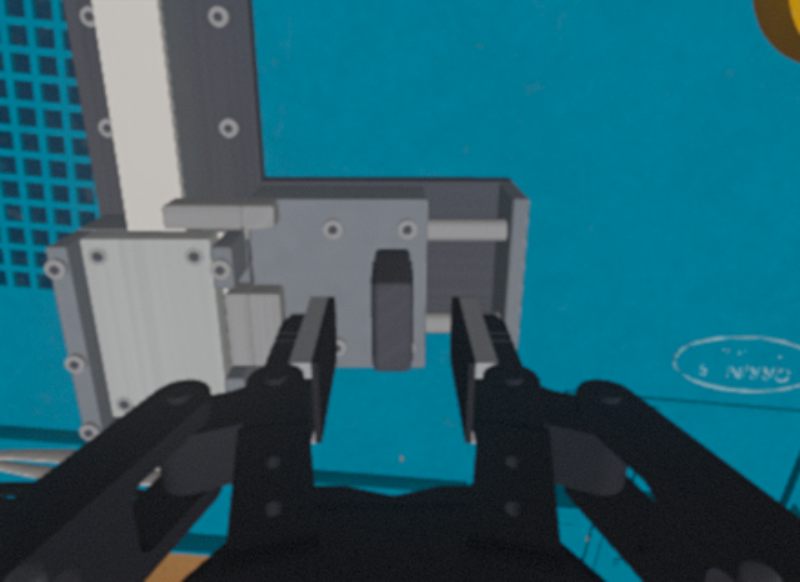

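The fin, at (392,310) in the crop, is centred between the pads. Now close and slide.

Request:
jog_arm(steps=[[[0, 0, 0, 0, 0, 0, 0], [0, 0, 0, 0, 0, 0, 0], [0, 0, 0, 0, 0, 0, 0], [0, 0, 0, 0, 0, 0, 0], [0, 0, 0.004, 0, 0, 0, 0], [0, 0, 0.008, 0, 0, 0, 0], [0, 0, 0.012, 0, 0, 0, 0], [0, 0, 0.016, 0, 0, 0, 0], [0, 0, 0.02, 0, 0, 0, 0], [0, 0, 0.023, 0, 0, 0, 0], [0, 0, 0.025, 0, 0, 0, 0]]], newtons=30)

```text
time_s: 3.17
position: [0.503, 0.2142, 0.056]
orientation: [-0.15, 3.136, -0.001]
force: [0.7, -2.9, 7.7]
gripper_width: 0.111
finger_force: 29.9
```

Request:
jog_arm(steps=[[[0, 0, 0.001, -0.001, 0, 0, 0], [0, 0, 0.002, -0.001, 0, 0, 0], [0, 0, 0.003, -0.001, 0, 0, 0]]])

```text
time_s: 3.42
position: [0.5027, 0.2158, 0.0561]
orientation: [-0.151, 3.137, -0.004]
force: [3.8, -11.8, 1.6]
gripper_width: 0.116
finger_force: 31.1
```

Request:
jog_arm(steps=[[[0, 0, 0.001, 0, 0, 0, 0], [0, 0, 0.001, 0, 0, 0, 0]]])

```text
time_s: 3.58
position: [0.5027, 0.2158, 0.0561]
orientation: [-0.152, 3.137, -0.007]
force: [3.3, -11.9, -0.1]
gripper_width: 0.108
finger_force: 31.1
```

Request:
jog_arm(steps=[[[0.35, 0, 0, 0, 0, 0, 0], [0.35, 0, 0, 0, 0, 0, 0], [0.35, 0, 0, 0, 0, 0, 0], [0.35, 0, 0, -0.03, 0, 0, 0], [0.2, 0, 0, -0.07, 0, 0, 0], [0, -0.02, -0.04, -0.1, 0, 0, 0], [0, -0.02, -0.08, -0.1, 0, 0, 0], [0, -0.02, -0.1, -0.1, 0, 0, 0], [0, -0.02, -0.1, -0.1, 0, 0, 0]]])

```text
time_s: 4.33
position: [0.5328, 0.117, 0.1572]
orientation: [-0.145, 3.136, -0.003]
force: [0.0, 0.4, 0.1]
gripper_width: 0.004
finger_force: 0.0
```

```bash
python3 - <<'E'
from h import *
st(); p,d,c=cam('wrist'); save(p[0:400,60:640],'w3.png'); np.savez('w3.npz',p=p,d=d,E=c['extrinsics'])
E
```

```text
time_s 4.3333
position [0.5328 0.117  0.1572]
orientation [-1.4520e-01  3.1357e+00 -2.5000e-03]
force [0.0327 0.3686 0.1205]
gripper_width 0.0045
finger_force 0.0
```

View pics/w3.png

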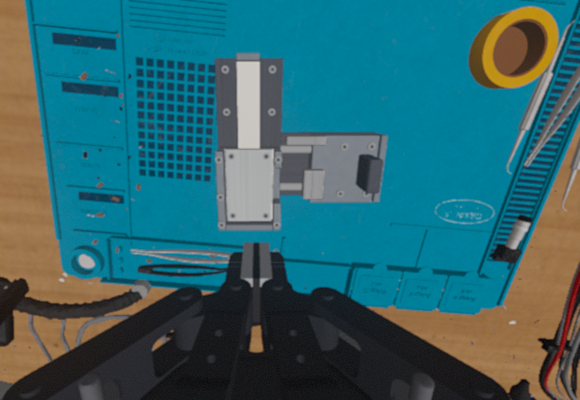

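The jaw slab now sits against its bracket at (383,170), with the toe clear of the bed, and the plate is unmoved at (250,185).

```bash
python3 -c "
from h import *
print(r.tip_reach); to(.526,.110,.072,.093)"
```

```text
0.008
shift mm [ 6.6 -8.5 84.6] turn [ 0.      0.0009 -0.0011]
```

Request:
jog_arm(steps=[[[0, 0.007, -0.0085, 0.03, 0, 0, 0], [0, 0.007, -0.0085, 0.06, 0, 0, 0], [0, 0.007, -0.0085, 0.08, 0, 0, 0], [0, 0.007, -0.0085, 0.085, 0, 0, 0], [0, 0.007, -0.0085, 0.088, 0, 0, 0], [0, 0.007, -0.0085, 0.09, 0, 0, 0], [0, 0.007, -0.0085, 0.092, 0, 0, 0], [0, 0.007, -0.0085, 0.093, 0, 0, 0], [0, 0.007, -0.0085, 0.093, 0, 0, 0]]])

```text
time_s: 5.13
position: [0.5258, 0.1119, 0.0638]
orientation: [-0.15, 3.136, 0.0]
force: [0.4, -0.3, -0.3]
gripper_width: -0.001
finger_force: 0.0
```

Request:
jog_arm(steps=[[[0, 0, -0.0015, 0.001, 0, 0, 0], [0, 0, -0.0015, 0.002, 0, 0, 0], [0, 0, -0.0015, 0.003, 0, 0, 0], [0, 0, -0.0015, 0.004, 0, 0, 0], [0, 0, -0.0015, 0.004, 0, 0, 0]]])

```text
time_s: 5.55
position: [0.525, 0.1101, 0.0589]
orientation: [0.149, -3.138, 0.0]
force: [-0.4, -0.7, 0.0]
gripper_width: -0.001
finger_force: 0.0
```

Request:
jog_arm(steps=[[[0, 0, 0, 0.001, 0, 0, 0], [0, 0, 0, 0.002, 0, 0, 0], [0, 0, 0, 0.003, 0, 0, 0], [0, 0, 0, 0.004, 0, 0, 0], [0, 0, 0, 0.0045, 0, 0, 0], [0, 0, 0, 0.0045, 0, 0, 0]]])

```text
time_s: 6.05
position: [0.5251, 0.1101, 0.0544]
orientation: [0.149, -3.138, 0.0]
force: [-0.8, 0.7, 0.6]
gripper_width: -0.001
finger_force: 0.0
```

Request:
jog_arm(steps=[[[0, 0, 0, 0.0005, 0, 0, 0], [0, 0, 0, 0.001, 0, 0, 0], [0, 0, 0, 0.0015, 0, 0, 0], [0, 0, 0, 0.0015, 0, 0, 0]]])

```text
time_s: 6.38
position: [0.5252, 0.1101, 0.0529]
orientation: [0.149, -3.138, 0.0]
force: [0.6, 0.5, 0.4]
gripper_width: 0.002
finger_force: 0.0
```

Request:
jog_arm(steps=[[[0, 0, 0, 0.0005, 0, 0, 0], [0, 0, 0, 0.001, 0, 0, 0], [0, 0, 0, 0.0015, 0, 0, 0], [0, 0, 0, 0.0015, 0, 0, 0]]])

```text
time_s: 6.72
position: [0.5251, 0.1101, 0.0514]
orientation: [0.149, -3.138, 0.0]
force: [-0.1, -0.4, 0.7]
gripper_width: -0.003
finger_force: 0.0
```

Request:
jog_arm(steps=[[[0, 0, 0, 0.0005, 0, 0, 0], [0, 0, 0, 0.001, 0, 0, 0], [0, 0, 0, 0.0015, 0, 0, 0], [0, 0, 0, 0.0015, 0, 0, 0]]])

```text
time_s: 7.05
position: [0.5251, 0.1101, 0.0499]
orientation: [0.149, -3.138, 0.0]
force: [-0.2, -0.5, -0.4]
gripper_width: 0.006
finger_force: 0.0
```

Request:
jog_arm(steps=[[[0, 0, 0, 0.0005, 0, 0, 0], [0, 0, 0, 0.001, 0, 0, 0], [0, 0, 0, 0.0015, 0, 0, 0], [0, 0, 0, 0.002, 0, 0, 0], [0, 0, 0, 0.002, 0, 0, 0]]])

```text
time_s: 7.47
position: [0.5251, 0.1101, 0.0479]
orientation: [0.149, -3.138, 0.0]
force: [0.2, -0.3, -0.4]
gripper_width: -0.001
finger_force: 0.0
```

```bash
python3 - <<'E'
from h import *
p,d,c=cam('wrist'); P=cloud(c,d); save(cv2.resize(p[80:360,140:500],(792,616))[:600],'w4.png')
F=np.load('fix.npz'); yaw=float(F['yaw']);t=F['t']; Rm=np.array([[np.cos(yaw),-np.sin(yaw)],[np.sin(yaw),np.cos(yaw)]])
Q=(P[...,:2]-t)@Rm*1000
def zz(x0,x1,y0,y1):
    m=(Q[...,0]>x0)&(Q[...,0]<x1)&(Q[...,1]>y0)&(Q[...,1]<y1)&(d>0); return np.percentile(P[m][:,2],[5,50,95]).round(4),m.sum()
print('plate',zz(-5,10,-18,18),'tongue',zz(-75,-15,-7,7),'guideR',zz(0,30,-29,-25),'base',zz(-75,-20,-30,-14))
E
```

```text
plate (array([0.0455, 0.1417, 0.1561]), np.int64(9931)) tongue (array([0.0347, 0.0358, 0.0368]), np.int64(2853)) guideR (array([0.0503, 0.1168, 0.1484]), np.int64(1150)) base (array([0.0127, 0.0139, 0.0153]), np.int64(2367))
```

View pics/w4.png

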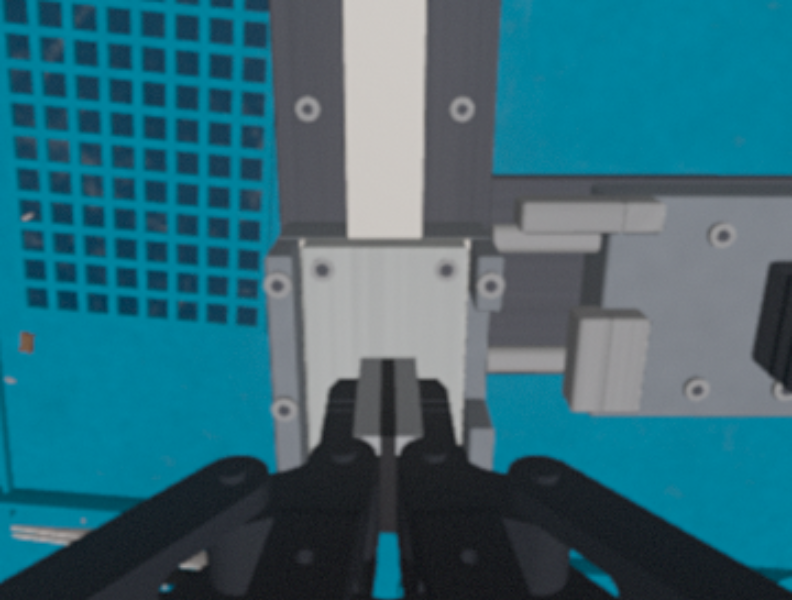

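The shut fingers, with their tip at (388,400) in the crop, are centred between the guides just above the plate. Continue down.

Request:
jog_arm(steps=[[[0, 0, 0, 0.0005, 0, 0, 0], [0, 0, 0, 0.001, 0, 0, 0], [0, 0, 0, 0.0015, 0, 0, 0], [0, 0, 0, 0.002, 0, 0, 0], [0, 0, 0, 0.002, 0, 0, 0]]])

```text
time_s: 7.93
position: [0.5251, 0.1101, 0.0459]
orientation: [0.15, -3.138, 0.0]
force: [-0.4, 0.6, 0.3]
gripper_width: -0.003
finger_force: 0.0
```

Request:
jog_arm(steps=[[[0, 0, 0, 0.0005, 0, 0, 0], [0, 0, 0, 0.001, 0, 0, 0], [0, 0, 0, 0.0015, 0, 0, 0], [0, 0, 0, 0.002, 0, 0, 0], [0, 0, 0, 0.002, 0, 0, 0]]])

```text
time_s: 8.35
position: [0.5251, 0.1101, 0.0439]
orientation: [0.149, -3.138, 0.0]
force: [-0.7, 0.1, 1.7]
gripper_width: -0.003
finger_force: 0.0
```

Request:
jog_arm(steps=[[[0, 0, 0, 0.0005, 0, 0, 0], [0, 0, 0, 0.001, 0, 0, 0], [0, 0, 0, 0.001, 0, 0, 0]]])

```text
time_s: 8.6
position: [0.5251, 0.1101, 0.0429]
orientation: [0.149, -3.138, 0.0]
force: [0.8, 0.2, 0.3]
gripper_width: 0.002
finger_force: 0.0
```

```bash
python3 - <<'E'
from h import *
p,d,c=cam('wrist'); P=cloud(c,d); s=st()
for v in range(225,275,4): print(v,[P[v,u].round(4).tolist() for u in (308,326)],p[v,308])
E
```

```text
time_s 8.65
position [0.5252 0.1101 0.043 ]
orientation [ 1.4950e-01 -3.1379e+00  2.0000e-04]
force [-0.4632  0.46    0.3347]
gripper_width -0.0039
finger_force 0.0
225 [[0.5107, 0.1047, 0.046], [0.5099, 0.1148, 0.0457]] [170 172 172]
229 [[0.5133, 0.1049, 0.0456], [0.5125, 0.1151, 0.0453]] [171 172 172]
233 [[0.5157, 0.1051, 0.0459], [0.5149, 0.1153, 0.0454]] [171 173 172]
237 [[0.5183, 0.1053, 0.0454], [0.5167, 0.1155, 0.0468]] [172 173 172]
241 [[0.5209, 0.1056, 0.0453], [0.5192, 0.1157, 0.0467]] [166 167 167]
245 [[0.5146, 0.1055, 0.0629], [0.5138, 0.1146, 0.0627]] [90 93 94]
249 [[0.5144, 0.1056, 0.0676], [0.5142, 0.1146, 0.0663]] [89 92 92]
253 [[0.5151, 0.1057, 0.0706], [0.5135, 0.1143, 0.072]] [90 92 93]
257 [[0.5147, 0.1058, 0.0751], [0.5137, 0.1142, 0.0755]] [89 90 92]
261 [[0.5147, 0.1059, 0.079], [0.5138, 0.1141, 0.0791]] [90 93 93]
265 [[0.5148, 0.106, 0.0822], [0.514, 0.114, 0.0823]] [91 92 93]
269 [[0.5144, 0.1061, 0.0864], [0.5138, 0.1139, 0.0861]] [89 91 92]
273 [[0.5146, 0.1061, 0.0891], [0.5142, 0.1138, 0.0887]] [90 91 94]
```

Request:
jog_arm(steps=[[[0, 0, 0, 0.001, 0, 0, 0], [0, 0, 0, 0.002, 0, 0, 0], [0, 0, 0, 0.003, 0, 0, 0], [0, 0, 0, 0.004, 0, 0, 0], [0, 0, 0, 0.005, 0, 0, 0], [0, 0, 0, 0.006, 0, 0, 0], [0, 0, 0, 0.006, 0, 0, 0]]])

```text
time_s: 9.23
position: [0.525, 0.1101, 0.0368]
orientation: [0.149, -3.138, 0.0]
force: [0.7, 0.8, 0.3]
gripper_width: -0.002
finger_force: 0.0
```

```bash
python3 - <<'E'
from h import *
p,d,c=cam('wrist'); P=cloud(c,d); s=st()
for v in range(235,256,2): print(v,[P[v,u].round(4).tolist() for u in (308,326)],p[v,308])
E
```

```text
time_s 9.2833
position [0.5251 0.1101 0.0369]
orientation [ 1.4950e-01 -3.1378e+00  2.0000e-04]
force [0.9695 0.1448 0.1811]
gripper_width -0.0011
finger_force 0.0
235 [[0.5135, 0.1051, 0.0469], [0.5129, 0.1149, 0.0462]] [172 173 173]
237 [[0.5149, 0.1052, 0.0464], [0.5144, 0.1151, 0.0454]] [171 173 172]
239 [[0.516, 0.1053, 0.0465], [0.5153, 0.1151, 0.0462]] [172 174 173]
241 [[0.5165, 0.1054, 0.048], [0.5168, 0.1153, 0.0455]] [166 167 167]
243 [[0.5143, 0.1054, 0.055], [0.5135, 0.1147, 0.0548]] [ 99 101 103]
245 [[0.5146, 0.1055, 0.0566], [0.5145, 0.1148, 0.0549]] [92 92 93]
247 [[0.5148, 0.1055, 0.0584], [0.5137, 0.1146, 0.0588]] [91 93 93]
249 [[0.515, 0.1056, 0.0603], [0.5136, 0.1145, 0.0613]] [91 94 96]
251 [[0.5143, 0.1056, 0.0637], [0.5143, 0.1145, 0.062]] [92 94 95]
253 [[0.515, 0.1057, 0.0644], [0.5135, 0.1143, 0.0657]] [91 93 96]
255 [[0.5146, 0.1057, 0.0671], [0.514, 0.1143, 0.0667]] [94 94 97]
```

Request:
jog_arm(steps=[[[0, 0, 0, 0.001, 0, 0, 0], [0, 0, 0, 0.002, 0, 0, 0], [0, 0, 0, 0.003, 0, 0, 0], [0, 0, 0, 0.004, 0, 0, 0], [0, 0, 0, 0.005, 0, 0, 0], [0, 0, 0, 0.0055, 0, 0, 0], [0, 0, 0, 0.006, 0, 0, 0], [0, 0, 0, 0.006, 0, 0, 0]]])

```text
time_s: 9.95
position: [0.5253, 0.1102, 0.0331]
orientation: [-0.15, 3.137, -0.0]
force: [-5.6, -0.5, 24.3]
gripper_width: 0.001
finger_force: 12.1
```

Request:
jog_arm(steps=[[[0, 0, 0, -0.0012, 0, 0, 0], [0, 0, 0, -0.0012, 0, 0, 0]]])

```text
time_s: 10.12
position: [0.5256, 0.1102, 0.0332]
orientation: [-0.15, 3.137, -0.0]
force: [-2.7, -0.2, 13.2]
gripper_width: 0.002
finger_force: 6.2
```

Request:
jog_arm(steps=[[[0, 0.001, 0, 0, 0, 0, 0], [0, 0.003, 0, 0, 0, 0, 0], [0, 0.005, 0, 0, 0, 0, 0], [0, 0.008, 0, 0, 0, 0, 0], [0, 0.011, 0, 0, 0, 0, 0], [0, 0.014, 0, 0, 0, 0, 0], [0, 0.017, 0, 0, 0, 0, 0], [0, 0.02, 0, 0, 0, 0, 0]]])

```text
time_s: 10.78
position: [0.5079, 0.1084, 0.0332]
orientation: [-0.149, 3.133, 0.0]
force: [1.9, 0.6, 6.7]
gripper_width: -0.001
finger_force: 3.4
```

```bash
cat >> h.py <<'E'
def fx():
    F=np.load('fix.npz'); yaw=float(F['yaw']);t=F['t']; Rm=np.array([[np.cos(yaw),-np.sin(yaw)],[np.sin(yaw),np.cos(yaw)]]); return yaw,t,Rm
def platefront(save_as=None):
    p,d,c=cam('wrist'); P=cloud(c,d); yaw,t,Rm=fx(); Q=(P[...,:2]-t)@Rm*1000
    m=(np.abs(P[...,2]-.046)<.005)&(np.abs(Q[...,1])<28)&(Q[...,0]<64)&(Q[...,0]>-90)&(d>0)
    m&=~((Q[...,0]>-7)&(np.abs(Q[...,1])>22.5))
    for y in(-18,-12,0,12,18):
        q=m&(np.abs(Q[...,1]-y)<1.5); print('y',y,'front x',np.percentile(Q[q][:,0],[1,3]).round(1))
    q=m&(Q[...,0]<-9); 
    if q.sum()>50: print('y range',np.percentile(Q[q][:,1],[1,99]).round(1), 'z',np.percentile(P[q][:,2],[5,50,95]).round(4))
    if save_as: save(p,save_as)
E
python3 -c "
from h import *
st(); platefront()"
```

```text
time_s 10.7833
position [0.5079 0.1084 0.0332]
orientation [-1.4920e-01  3.1331e+00  1.0000e-04]
force [1.8511 0.6024 6.72  ]
gripper_width -0.0013
finger_force 3.3765
y -18 front x [-25.3 -25. ]
y -12 front x [-25.3 -25.2]
y 0 front x [-86.9 -86.5]
y 12 front x [-25.4 -25. ]
y 18 front x [-25.3 -25. ]
y range [-21.6  20.1] z [0.0415 0.0456 0.0467]
```

Request:
jog_arm(steps=[[[0, 0.003, 0, 0.0004, 0, 0, 0], [0, 0.006, 0, 0.0004, 0, 0, 0], [0, 0.009, 0, 0.0004, 0, 0, 0], [0, 0.012, 0, 0.0004, 0, 0, 0], [0, 0.015, 0, 0.0004, 0, 0, 0], [0, 0.018, 0, 0.0004, 0, 0, 0], [0, 0.02, 0, 0.0004, 0, 0, 0], [0, 0.02, 0, 0.0004, 0, 0, 0]]])

```text
time_s: 11.5
position: [0.4885, 0.1066, 0.0332]
orientation: [-0.149, 3.132, 0.0]
force: [1.6, 0.0, 10.3]
gripper_width: 0.0
finger_force: 5.4
```

Request:
jog_arm(steps=[[[0, 0.003, 0, 0, 0, 0, 0], [0, 0.006, 0, 0, 0, 0, 0], [0, 0.009, 0, 0, 0, 0, 0], [0, 0.012, 0, 0, 0, 0, 0], [0, 0.015, 0, 0, 0, 0, 0], [0, 0.018, 0, 0, 0, 0, 0], [0, 0.021, 0, 0, 0, 0, 0], [0, 0.023, 0, 0, 0, 0, 0], [0, 0.025, 0, 0, 0, 0, 0], [0, 0.026, 0, 0, 0, 0, 0], [0, 0.026, 0, 0, 0, 0, 0]]])

```text
time_s: 12.42
position: [0.4631, 0.1041, 0.0332]
orientation: [-0.149, 3.131, 0.0]
force: [1.7, 0.6, 10.5]
gripper_width: 0.001
finger_force: 5.4
```

```bash
python3 -c "
from h import *
st(); platefront()"
```

```text
time_s 12.4167
position [0.4631 0.1041 0.0332]
orientation [-1.4910e-01  3.1314e+00  2.0000e-04]
force [ 1.7253  0.5928 10.4906]
gripper_width 0.0007
finger_force 5.4467
y -18 front x [-70.4 -70.2]
y -12 front x [-70.5 -70.3]
y 0 front x [-87.2 -86.5]
y 12 front x [-70.3 -70.2]
y 18 front x [-70.4 -70.1]
y range [-21.9  20.2] z [0.042  0.0457 0.0467]
```

Request:
jog_arm(steps=[[[0, 0.003, 0, 0, 0, 0, 0], [0, 0.006, 0, 0, 0, 0, 0], [0, 0.008, 0, 0, 0, 0, 0], [0, 0.0095, 0, 0, 0, 0, 0], [0, 0.0105, 0, 0, 0, 0, 0], [0, 0.011, 0, 0, 0, 0, 0], [0, 0.0115, 0, 0, 0, 0, 0], [0, 0.0115, 0, 0, 0, 0, 0]]])

```text
time_s: 13.13
position: [0.452, 0.103, 0.0332]
orientation: [-0.149, 3.131, 0.0]
force: [3.6, -0.0, 11.4]
gripper_width: -0.003
finger_force: 5.3
```

```bash
python3 -c "
from h import *
st(); platefront()"
```

```text
time_s 13.1333
position [0.452  0.103  0.0332]
orientation [-1.491e-01  3.131e+00  2.000e-04]
force [ 3.5823 -0.0236 11.4056]
gripper_width -0.003
finger_force 5.3131
y -18 front x [-81.4 -81.1]
y -12 front x [-81.5 -81.4]
y 0 front x [-87.1 -86.5]
y 12 front x [-81.5 -81.3]
y 18 front x [-81.5 -81.2]
y range [-21.9  20.2] z [0.042  0.0457 0.0467]
```

Request:
jog_arm(steps=[[[0, 0, 0, -0.005, 0, 0, 0], [0, 0, 0, -0.02, 0, 0, 0], [0.72, 0, 0, -0.045, 0, 0, 0], [0.72, 0, 0, -0.045, 0, 0, 0], [0.72, 0, 0, -0.045, 0, 0, 0], [0.72, 0, 0, -0.045, 0, 0, 0], [0.72, 0, 0, -0.045, 0, 0, 0]]])

```text
time_s: 13.77
position: [0.4471, 0.1027, 0.0761]
orientation: [0.149, -3.136, 0.0]
force: [-0.0, 0.7, -0.4]
gripper_width: 0.702
finger_force: 0.0
```

```bash
python3 - <<'E'
from h import *
p,d,c=cam('wrist'); P=cloud(c,d); s=st(); save(p,'w5.png'); platefront()
yaw,t,Rm=fx(); Q=(P[...,:2]-t)@Rm*1000; tc=(s['position'][:2]-t)@Rm*1000; print('tcp fix',tc.round(1))
for sg in(-1,1):
    a=(Q[...,1]-tc[1])*sg; m=(a>20)&(a<60)&(np.abs(Q[...,0]-tc[0])<16)&(P[...,2]>.055)&(P[...,2]<.13)&(d>0)
    print(m.sum(),'z low',np.percentile(P[m][:,2],[0,1,3,10]).round(4),'y',np.percentile(a[m&(P[...,2]<.1)],[1,5,50,95]).round(1),'x',np.percentile(Q[m][:,0],[2,50,98]).round(1))
E
```

```text
time_s 13.8167
position [0.4471 0.1027 0.076 ]
orientation [ 1.493e-01 -3.136e+00  3.000e-04]
force [-0.6615  0.0776  0.6486]
gripper_width 0.7164
finger_force 0.0
y -18 front x [-81.4 -81. ]
y -12 front x [-81.4 -80.5]
y 0 front x [-86.9 -85.6]
y 12 front x [-81.4 -80.6]
y 18 front x [-81.5 -80.8]
y range [-21.9  20. ] z [0.0439 0.0458 0.0467]
tcp fix [-53.3   0. ]
1645 z low [0.0923 0.0953 0.0975 0.1012] y [29.7 29.8 30.  34.8] x [-64.4 -60.  -43. ]
1636 z low [0.0932 0.0951 0.0973 0.101 ] y [30.1 30.2 30.4 35.7] x [-64.6 -60.1 -43. ]
```

View pics/w5.png

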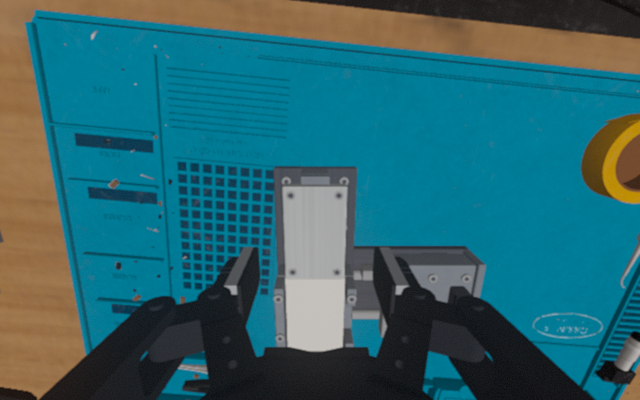

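The plate is at the stop, spanning (283,185) to (348,275), and is flat. The open fingers straddle it about 6 mm too far forward.

Request:
jog_arm(steps=[[[0.72, -0.0065, 0, 0.01, 0, 0, 0], [0.72, -0.0065, 0, 0.02, 0, 0, 0], [0.72, -0.0065, 0, 0.03, 0, 0, 0], [0.72, -0.0065, 0, 0.04, 0, 0, 0], [0.72, -0.0065, 0, 0.048, 0, 0, 0], [0.72, -0.0065, 0, 0.054, 0, 0, 0], [0.72, -0.0065, 0, 0.054, 0, 0, 0]]])

```text
time_s: 14.45
position: [0.4536, 0.1033, 0.0212]
orientation: [0.149, -3.135, 0.0]
force: [-0.7, -0.2, -0.3]
gripper_width: 0.72
finger_force: 0.0
```

```bash
python3 - <<'E'
from h import *
p,d,c=cam('wrist'); P=cloud(c,d); s=st(); save(p[130:330,190:450],'w6.png')
yaw,t,Rm=fx(); Q=(P[...,:2]-t)@Rm*1000; tc=(s['position'][:2]-t)@Rm*1000; print('tcp fix',tc.round(1))
for sg in(-1,1):
    a=(Q[...,1]-tc[1])*sg; m=(a>25)&(a<60)&(np.abs(Q[...,0]-tc[0])<14)&(P[...,2]>.022)&(P[...,2]<.13)&(d>0)
    print(m.sum(),'z low',np.percentile(P[m][:,2],[0,1,3,10]).round(4),'y',np.percentile(a[m],[1,5,50]).round(1),'x',np.percentile(Q[m][:,0],[2,50,98]).round(1))
E
```

```text
time_s 14.5
position [0.454  0.1033 0.0219]
orientation [ 1.4940e-01 -3.1361e+00  3.0000e-04]
force [ 0.1971 -0.6009  0.4077]
gripper_width 0.7249
finger_force 0.0
tcp fix [-46.4   0. ]
10957 z low [0.039  0.0448 0.0506 0.0658] y [29.4 30.5 51.6] x [-59.4 -55.2 -36.5]
10686 z low [0.0385 0.0448 0.0505 0.0652] y [29.9 30.9 52. ] x [-59.5 -55.  -36.7]
```

View pics/w6.png

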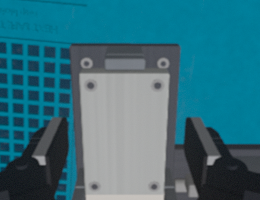

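The fingers straddle the plate with tips about level with it. Go down 11 mm more and close.

Request:
jog_arm(steps=[[[0.72, 0, 0, 0.004, 0, 0, 0], [0.72, 0, 0, 0.008, 0, 0, 0], [0.72, 0, 0, 0.011, 0, 0, 0], [0.72, 0, 0, 0.011, 0, 0, 0], [0.6, 0, 0, 0.011, 0, 0, 0], [0.4, 0, 0, 0.011, 0, 0, 0], [0.4, 0, 0, 0.011, 0, 0, 0], [0.4, 0, 0, 0.011, 0, 0, 0]]], newtons=40)

```text
time_s: 15.17
position: [0.4547, 0.1034, 0.0121]
orientation: [-0.149, 3.138, -0.0]
force: [0.8, -0.4, 3.2]
gripper_width: 0.497
finger_force: 40.9
```

Request:
jog_arm(steps=[[[0.3, 0, 0, -0.003, 0, 0, 0], [0.3, 0, 0, -0.008, 0, 0, 0], [0.3, 0, 0, -0.014, 0, 0, 0], [0.3, 0, 0, -0.022, 0, 0, 0], [0.3, 0, 0, -0.032, 0, 0, 0], [0.3, 0, 0, -0.045, 0, 0, 0], [0.3, 0, 0, -0.06, 0, 0, 0], [0.3, 0, 0, -0.08, 0, 0, 0], [0.3, 0, 0, -0.08, 0, 0, 0]]])

```text
time_s: 15.92
position: [0.4567, 0.1036, 0.0953]
orientation: [-0.149, 3.132, 0.0]
force: [1.6, 0.0, -0.1]
gripper_width: 0.493
finger_force: 40.7
```

```bash
python3 - <<'E'
from h import *
p,d,c=cam('wrist'); P=cloud(c,d); s=st(); save(p,'w7.png')
T=R.from_rotvec(s['orientation'])
L=T.inv().apply((P-s['position']).reshape(-1,3)).reshape(P.shape)*1000
m=(np.abs(L[...,1])<18)&(np.abs(L[...,0])<32)&(d>0)&(L[...,2]<30)&(L[...,2]>-30)
q=L[m]; print(m.sum(),np.percentile(q,[2,50,98],axis=0).round(1))
A=np.c_[q[:,:2],np.ones(len(q))]; print('plane z=ax+by+c',np.linalg.lstsq(A,q[:,2],rcond=None)[0].round(3))
yaw,t,Rm=fx(); Q=(P[...,:2]-t)@Rm*1000
k=(np.abs(Q[...,0]+16)<2)&(np.abs(P[...,2]-.047)<.004)&(Q[...,1]>8)&(d>0); print('toe tip y',np.percentile(Q[k][:,1],[0,2,5]) if k.any() else None)
to(.448,-.250,.09,.06)
E
```

```text
time_s 15.9667
position [0.4562 0.1036 0.0939]
orientation [-0.1495  3.1335  0.    ]
force [ 0.796   0.1846 -1.4483]
gripper_width 0.4951
finger_force 40.7227Traceback (most recent call last):
  File "<stdin>", line 6, in <module>
    return _quantile_unchecked(
        a, q, axis, out, overwrite_input, method, keepdims, weights)
    return _ureduce(a,
                    func=_quantile_ureduce_func,
    ...<5 lines>...
                    overwrite_input=overwrite_input,
                    method=method)
    r = func(a, **kwargs)
    result = _quantile(arr,
                       quantiles=q,
    ...<2 lines>...
                       out=out,
                       weights=wgt)
    slices_having_nans = np.isnan(arr[-1, ...])
                                  ~~~^^^^^^^^^
IndexError: index -1 is out of bounds for axis 0 with size 0
```

View pics/w7.png

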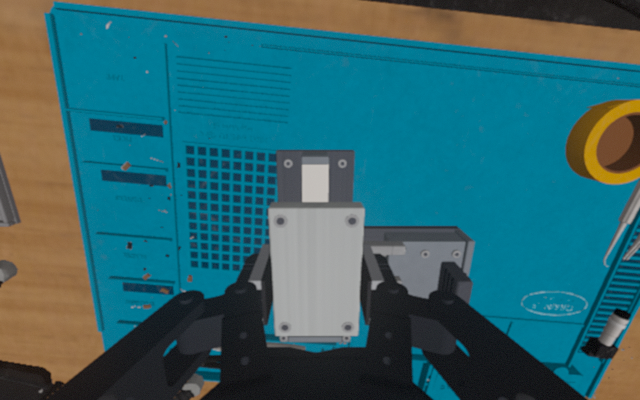

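The plate is held level above the tongue, spanning (270,205) to (363,338). But the tips reach about 10 mm below its underside, which would mean dropping it in the tray. I'll set it back on the tongue and re-pinch about 10 mm higher.

Request:
jog_arm(steps=[[[0.3, -0.0015, 0, 0.02, 0, 0, 0], [0.3, -0.0015, 0, 0.04, 0, 0, 0], [0.3, -0.0015, 0, 0.055, 0, 0, 0], [0.3, -0.0015, 0, 0.066, 0, 0, 0], [0.3, -0.0015, 0, 0.072, 0, 0, 0], [0.3, -0.0015, 0, 0.075, 0, 0, 0], [0.3, -0.0015, 0, 0.077, 0, 0, 0], [0.3, -0.0015, 0, 0.078, 0, 0, 0], [0.3, -0.0015, 0, 0.078, 0, 0, 0]]])

```text
time_s: 16.72
position: [0.4563, 0.1036, 0.0141]
orientation: [-0.149, 3.138, -0.0]
force: [-0.5, -0.1, -1.0]
gripper_width: 0.494
finger_force: 40.7
```

Request:
jog_arm(steps=[[[0.3, 0, 0, 0.0007, 0, 0, 0], [0.3, 0, 0, 0.0013, 0, 0, 0], [0.3, 0, 0, 0.0018, 0, 0, 0], [0.3, 0, 0, 0.002, 0, 0, 0]]])

```text
time_s: 17.05
position: [0.4563, 0.1035, 0.0121]
orientation: [-0.149, 3.137, -0.0]
force: [-2.2, 0.2, 5.9]
gripper_width: 0.494
finger_force: 41.4
```

Seated. Release, rise 10.5 mm, re-pinch.

Request:
jog_arm(steps=[[[0.5, 0, 0, 0, 0, 0, 0], [0.6, 0, 0, 0, 0, 0, 0], [0.6, 0, 0, 0, 0, 0, 0], [0.6, 0, 0, -0.005, 0, 0, 0], [0.6, 0, 0, -0.0105, 0, 0, 0], [0.6, 0, 0, -0.0105, 0, 0, 0], [0.6, 0, 0, -0.0105, 0, 0, 0], [0.45, 0, 0, -0.0105, 0, 0, 0], [0.3, 0, 0, -0.0105, 0, 0, 0], [0.3, 0, 0, -0.0105, 0, 0, 0], [0.3, 0, 0, -0.0105, 0, 0, 0]]], newtons=40)

```text
time_s: 17.97
position: [0.4563, 0.1035, 0.0228]
orientation: [-0.149, 3.137, -0.0]
force: [-0.9, 0.4, 8.6]
gripper_width: 0.49
finger_force: 39.9
```

```bash
python3 - <<'E'
from h import *
p,d,c=cam('wrist'); P=cloud(c,d); s=st(); platefront()
yaw,t,Rm=fx(); Q=(P[...,:2]-t)@Rm*1000; tc=(s['position'][:2]-t)@Rm*1000; print('tcp fix',tc.round(1))
for sg in(-1,1):
    a=Q[...,1]*sg; m=(a>23)&(a<34)&(np.abs(Q[...,0]-tc[0]+11)<3)&(P[...,2]>.022)&(P[...,2]<.13)&(d>0)
    print(m.sum(),'finger z low',np.percentile(P[m][:,2],[0,1,3,10]).round(4))
E
```

```text
time_s 18.0167
position [0.4563 0.1035 0.0228]
orientation [-1.4950e-01  3.1374e+00 -1.0000e-04]
force [-0.906   0.2407  7.9821]
gripper_width 0.4904
finger_force 39.875
y -18 front x [-79.8 -79.3]
y -12 front x [-79.9 -79.5]
y 0 front x [-86.8 -85.5]
y 12 front x [-80.1 -79.7]
y 18 front x [-80.1 -79.6]
y range [-21.3  21.7] z [0.0435 0.0458 0.0468]
tcp fix [-44.   0.]
1431 finger z low [0.0406 0.0428 0.0465 0.0578]
1505 finger z low [0.0403 0.0427 0.0465 0.0569]
```

Request:
jog_arm(steps=[[[0.3, 0, 0, -0.002, 0, 0, 0], [0.3, 0, 0, -0.005, 0, 0, 0], [0.3, 0, 0, -0.01, 0, 0, 0], [0.3, 0, 0, -0.018, 0, 0, 0], [0.3, 0, 0, -0.028, 0, 0, 0], [0.3, 0, 0, -0.04, 0, 0, 0], [0.3, 0, 0, -0.052, 0, 0, 0], [0.3, 0, 0, -0.062, 0, 0, 0], [0.3, 0, 0, -0.065, 0, 0, 0], [0.3, 0, 0, -0.065, 0, 0, 0]]])

```text
time_s: 18.9
position: [0.4569, 0.1036, 0.0885]
orientation: [-0.149, 3.136, -0.0]
force: [-0.4, 1.1, -0.7]
gripper_width: 0.487
finger_force: 40.9
```

```bash
cat >> h.py <<'E'
def held():
    p,d,c=cam('wrist'); P=cloud(c,d); s=st(); T=R.from_rotvec(s['orientation'])
    L=T.inv().apply((P-s['position']).reshape(-1,3)).reshape(P.shape)*1000
    m=(np.abs(L[...,1])<17)&(np.abs(L[...,0])<40)&(d>0)&(L[...,2]<-10)&(L[...,2]>-35)
    q=L[m]; print(m.sum(),np.percentile(q,[1,50,99],axis=0).round(1))
    if m.sum()>50: print('plane',np.linalg.lstsq(np.c_[q[:,:2],np.ones(len(q))],q[:,2],rcond=None)[0].round(3))
    return P,d
E
python3 - <<'E'
from h import *
P,d=held()
yaw,t,Rm=fx(); Q=(P[...,:2]-t)@Rm*1000
k=(np.abs(Q[...,0]+16)<2)&(np.abs(P[...,2]-.047)<.004)&(Q[...,1]>8)&(d>0); print('toe tip y',np.percentile(Q[k][:,1],[0,2,5]) if k.any() else None)
to(.448,-.250,.09,.06)
E
```

```text
time_s 18.95
position [0.4563 0.1035 0.0878]
orientation [-1.4950e-01  3.1369e+00 -1.0000e-04]
force [-0.2399 -0.0684 -0.4141]
gripper_width 0.4926
finger_force 40.9431
8384 [[-32.9 -16.7 -24.9]
 [  6.2  -0.  -23.6]
 [ 35.5  16.7 -16.2]]
plane [ 1.700e-02 -0.000e+00 -2.344e+01]
toe tip y [43.27305992 44.44641039 47.48681926]
shift mm [  41.9 -351.1   -2.2] turn [-0.0001  0.0011  0.0352]
```

Request:
jog_arm(steps=[[[0.3, 0.001, -0.008, 0, 0, 0, 0], [0.3, 0.003, -0.025, 0, 0, 0, 0], [0.3, 0.006, -0.05, 0, 0, 0, 0.003], [0.3, 0.01, -0.08, 0, 0, 0, 0.006], [0.3, 0.014, -0.115, 0, 0, 0, 0.01], [0.3, 0.018, -0.15, 0, 0, 0, 0.014], [0.3, 0.022, -0.185, 0, 0, 0, 0.018], [0.3, 0.026, -0.22, 0, 0, 0, 0.022], [0.3, 0.03, -0.255, 0, 0, 0, 0.026], [0.3, 0.034, -0.285, 0, 0, 0, 0.03], [0.3, 0.038, -0.31, 0, 0, 0, 0.035], [0.3, 0.04, -0.33, 0, 0, 0, 0.035]]])

```text
time_s: 19.95
position: [0.4464, -0.2313, 0.0866]
orientation: [0.092, -3.139, -0.0]
force: [0.5, -0.2, -1.4]
gripper_width: 0.488
finger_force: 41.0
```

Request:
jog_arm(steps=[[[0.3, 0.001, -0.01, 0, 0, 0, 0], [0.3, 0.002, -0.018, 0, 0, 0, 0], [0.3, 0.002, -0.021, 0, 0, 0, 0], [0.3, 0.002, -0.021, 0, 0, 0, 0]]])

```text
time_s: 20.28
position: [0.4465, -0.2496, 0.087]
orientation: [0.094, -3.14, -0.001]
force: [-0.4, 0.1, -0.6]
gripper_width: 0.488
finger_force: 40.9
```

```bash
python3 - <<'E'
from h import *
P,d=held(); s=monitor.observe()
# tray floor and rim
m=(d>0)&(np.abs(P[...,2])<.02)&(np.abs(P[...,0]-.448)<.09)&(np.abs(P[...,1]+.25)<.1)
fl=m&(P[...,2]<.006)&(np.abs(P[...,0]-.40)<.012)&(np.abs(P[...,1]+.25)<.03); print('floor',np.median(P[fl][:,2]) if fl.any() else None,fl.sum())
rim=m&(P[...,2]>.0055)&(P[...,2]<.013); q=P[rim][:,:2]; print(rim.sum(),q.min(0),q.max(0),cv2.minAreaRect((q*1000).astype(np.float32)))
to(.448,-.25,.09,.06)
E
```

```text
time_s 20.3333
position [ 0.4465 -0.249   0.0871]
orientation [ 9.4900e-02 -3.1394e+00 -1.3000e-03]
force [-0.1165  0.0997 -0.4818]
gripper_width 0.4856
finger_force 40.9459
8406 [[-32.4 -16.7 -24.1]
 [  6.7  -0.2 -22.8]
 [ 36.   16.6 -15.3]]
plane [ 1.6000e-02 -0.0000e+00 -2.2704e+01]
floor 2.514092703304921e-05 2088
2465 [ 0.37915425 -0.32748574] [ 0.51834396 -0.16985489] ((448.62567138671875, -248.33836364746094), (130.31765747070312, 150.45742797851562), 3.703683853149414)
shift mm [-1.5 -1.1 -2.9] turn [ 0.0008 -0.0008  0.0004]
```

Request:
jog_arm(steps=[[[0.3, 0, 0, 0.008, 0, 0, 0], [0.3, 0, 0, 0.022, 0, 0, 0], [0.3, 0, 0, 0.038, 0, 0, 0], [0.3, 0, 0, 0.054, 0, 0, 0], [0.3, 0, 0, 0.068, 0, 0, 0], [0.3, 0, 0, 0.078, 0, 0, 0], [0.3, 0, 0, 0.086, 0, 0, 0], [0.3, 0, 0, 0.091, 0, 0, 0], [0.3, 0, 0, 0.093, 0, 0, 0], [0.3, 0, 0, 0.094, 0, 0, 0], [0.3, 0, 0, 0.094, 0, 0, 0]]])

```text
time_s: 21.25
position: [0.4471, -0.25, -0.0064]
orientation: [-0.095, 3.14, -0.001]
force: [-0.2, -0.4, -1.0]
gripper_width: 0.489
finger_force: 41.0
```

Request:
jog_arm(steps=[[[0.3, 0, 0, 0.001, 0, 0, 0], [0.3, 0, 0, 0.002, 0, 0, 0], [0.3, 0, 0, 0.003, 0, 0, 0], [0.3, 0, 0, 0.003, 0, 0, 0]]])

```text
time_s: 21.58
position: [0.4469, -0.2499, -0.0096]
orientation: [-0.094, 3.14, -0.0]
force: [0.1, 0.2, -0.9]
gripper_width: 0.489
finger_force: 41.0
```

Request:
jog_arm(steps=[[[0.3, 0, 0, 0.0005, 0, 0, 0], [0.3, 0, 0, 0.001, 0, 0, 0], [0.3, 0, 0, 0.0015, 0, 0, 0], [0.3, 0, 0, 0.0015, 0, 0, 0]]])

```text
time_s: 21.92
position: [0.4468, -0.2498, -0.0112]
orientation: [0.095, -3.14, 0.0]
force: [0.1, -0.4, -0.4]
gripper_width: 0.487
finger_force: 41.0
```

Request:
jog_arm(steps=[[[0.3, 0, 0, 0.0005, 0, 0, 0], [0.3, 0, 0, 0.001, 0, 0, 0], [0.3, 0, 0, 0.0015, 0, 0, 0], [0.3, 0, 0, 0.0015, 0, 0, 0]]])

```text
time_s: 22.25
position: [0.4468, -0.2498, -0.0127]
orientation: [0.095, -3.14, -0.0]
force: [0.3, 0.5, -0.7]
gripper_width: 0.491
finger_force: 41.0
```

Request:
jog_arm(steps=[[[0.3, 0, 0, 0.0005, 0, 0, 0], [0.3, 0, 0, 0.001, 0, 0, 0], [0.3, 0, 0, 0.0013, 0, 0, 0], [0.3, 0, 0, 0.0013, 0, 0, 0]]])

```text
time_s: 22.58
position: [0.4468, -0.2498, -0.0129]
orientation: [-0.095, 3.14, -0.0]
force: [-1.9, 1.8, 12.6]
gripper_width: 0.487
finger_force: 42.4
```

Contact, the plate is on the floor. Ease off slightly, open slowly, rise.

Request:
jog_arm(steps=[[[0.3, 0, 0, -0.0008, 0, 0, 0], [0.3, 0, 0, -0.0008, 0, 0, 0], [0.52, 0, 0, -0.0008, 0, 0, 0], [0.6, 0, 0, -0.0008, 0, 0, 0], [0.7, 0, 0, -0.0008, 0, 0, 0], [0.7, 0, 0, -0.0008, 0, 0, 0], [0.7, 0, 0, -0.005, 0, 0, 0], [0.7, 0, 0, -0.03, 0, 0, 0], [0.7, 0, 0, -0.06, 0, 0, 0], [0.7, 0, 0, -0.1, 0, 0, 0], [0.7, 0, 0, -0.13, 0, 0, 0], [0.7, 0, 0, -0.13, 0, 0, 0]]])

```text
time_s: 23.58
position: [0.4503, -0.2524, 0.1221]
orientation: [-0.094, 3.132, -0.01]
force: [1.4, -0.4, 0.8]
gripper_width: 0.7
finger_force: 0.0
```

```bash
python3 - <<'E'
from h import *
p,d,c=cam('wrist'); P=cloud(c,d); st()
m=(d>0)&(np.abs(P[...,0]-.447)<.06)&(np.abs(P[...,1]+.25)<.06)&(P[...,2]>.006)&(P[...,2]<.02)
q=P[m]; print(m.sum(),cv2.minAreaRect((q[:,:2]*1000).astype(np.float32)),np.percentile(q[:,2],[2,50,98]).round(4),np.linalg.lstsq(np.c_[q[:,:2],np.ones(len(q))],q[:,2],rcond=None)[0].round(3))
# jaw state, top view
p,d,c=cam('top'); P=cloud(c,d); yaw,t,Rm=fx(); Q=(P[...,:2]-t)@Rm*1000
k=(P[...,2]>.06)&(P[...,2]<.08)&(np.abs(Q[...,0]-12)<25)&(np.abs(Q[...,1]-95)<40); print('fin (want y~108)',k.sum(),Q[k].mean(0).round(1) if k.any() else None)
z=np.load('w3.npz'); cw=calibration('wrist'); cw['extrinsics']=z['E']; P=cloud(cw,z['d']); Q=(P[...,:2]-t)@Rm*1000
k=(P[...,2]>.064)&(P[...,2]<.075)&(np.abs(Q[...,0]-12)<25)&(np.abs(Q[...,1]-95)<40); print('fin w3',k.sum(),np.percentile(Q[k],[3,97],axis=0).round(1))
E
```

```text
time_s 23.6333
position [ 0.4492 -0.2516  0.1197]
orientation [-0.0945  3.1342 -0.0077]
force [-0.193   0.2404 -0.4768]
gripper_width 0.6998
finger_force 0.0
3418 ((446.87982177734375, -249.46273803710938), (156.76141357421875, 63.16801834106445), 24.471410751342773) [0.0074 0.01   0.0114] [0.006 0.008 0.009]
fin (want y~108) 35 [ 11.4 102.5]
fin w3 543 [[ -2.  101. ]
 [ 25.9 112.1]]
```

```bash
python3 - <<'E'
from h import *
yaw,t,Rm=fx()
for n in('w1','w3'):
    z=np.load(n+'.npz'); c=calibration('wrist'); c['extrinsics']=z['E']; P=cloud(c,z['d']); Q=(P[...,:2]-t)@Rm*1000
    f1=lambda x0,x1,y0,y1,z0,z1:Q[(np.abs(Q[...,0]-(x0+x1)/2)<(x1-x0)/2)&(np.abs(Q[...,1]-(y0+y1)/2)<(y1-y0)/2)&(P[...,2]>z0)&(P[...,2]<z1)]
    fin=f1(-10,32,60,130,.066,.075); toe=f1(-19,-13,5,60,.041,.053); slab=f1(-18,-5,60,119,.037,.044); br=f1(-8,25,112,135,.0365,.044)
    for k,q in(('fin',fin),('toe',toe),('slab',slab),('bracket',br)): print(n,k,len(q),np.percentile(q[:,1],[2,50,98]).round(1) if len(q) else '')
E
```

```text
w1 fin 325 [75.  80.4 86.5]
w1 toe 196 [ 7.2 25.4 43.6]
w1 slab 343 [60.4 76.9 92.2]
w1 bracket 160 [120.8 123.5 126.9]
w3 fin 502 [101.1 106.2 112.2]
w3 toe 211 [33.4 46.5 59.3]
w3 slab 847 [ 62.4  92.4 117.5]
w3 bracket 150 [112.3 122.1 126.8]
```

```bash
python3 -c "
from h import *
print(r.job_done())"
```

```text
the job is handed in; nothing more can be done
None
```

The job is handed in: the plate lies flat in the tray, the jaw is open at about 27 mm of its 28 mm (it stalled there against roughly 12 N), and the press peaked at 24 N on contact before settling at 7–13 N for the drag; I set the plate back on the tongue once to re-pinch it higher, viewed 11 pictures (one over the limit), and did not re-check the bystanders at the end.

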